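# Make up the painting and shaping kits

### The job

Make up two kits from the stock on the bench. The painting kit goes in the blue tray: blue-lidded jar in the small bay, dust brush in the large bay. The shaping kit goes in the dark grey tray: yellow-lidded jar in the small bay, the white foam block with the blue lines in the large bay and the cork sanding block centred on top of it; set everything right way up about the middle of its bay, let go, and leave the red-lidded jar where it stands.

Things in the scene. Friction and masses are not known exactly. Their poses are not given: they have to be found in the camera images.
- blue_tray: Blue plastic kit tray, fixed, 118 (x) by 204 (y) mm outside; walls 4 mm thick, 22 mm high; floor 4 mm thick. Origin: centre of underside, z up. A divider makes two bays, each 110 mm along x: small, y +26 to +98 mm (centre +62), and large, y -98 to +22 mm (centre -38). Yaw within 0.35 rad, so the small bay is at the robot's left (+y) end. The trays may swap places.
- grey_tray: Dark grey metal kit tray, fixed, 118 (x) by 204 (y) mm outside; walls 4 mm thick, 22 mm high; floor 4 mm thick. Origin: centre of underside, z up. A divider makes two bays, each 110 mm along x: small, y +26 to +98 mm (centre +62), and large, y -98 to +22 mm (centre -38). Yaw within 0.35 rad, so the small bay is at the robot's left (+y) end. The trays may swap places.
- blue_jar: Loose closed glass jar with a blue lid, 48 mm diameter, 75 mm tall, about 170 g. Origin: centre of the underside, z up; stands upright at the start.
- yellow_jar: Loose closed glass jar with a yellow lid, 48 mm diameter, 75 mm tall, about 170 g. Origin: centre of the underside, z up; stands upright at the start.
- red_jar: Loose closed glass jar with a red lid, 48 mm diameter, 75 mm tall, about 170 g; belongs to neither kit and stays where it stands. Origin: centre of the underside, z up; stands upright at the start.
- foam_block: Loose rigid block of white carving foam with three slanting blue marker lines across its top, 80 (x) by 50 (y) by 50 (z) mm, about 30 g. Origin: centre of the underside, z up, x along its length. (A flat white offcut without lines is not it.)
- dust_brush: Loose block brush standing on its black bristles: brown wooden back 80 (x) by 44 (y) mm from 20 to 46 mm height, with a narrower raised strip, 26 mm wide, up to 54 mm; 90 g. Rigid. Grip it by the 44 mm wide sides of the wooden back. Origin: centre of the underside of the bristles, z up, x along its length.
- sanding_block: Loose tan cork sanding block with a thin red abrasive sole, 70 (x) by 40 (y) by 36 (z) mm, 70 g. Origin: centre of the underside (the sole), z up, x along its length.
Mind the look-alikes: they are no part of the job. What is shaped like the sanding_block but purple or turquoise is not meant.

How it is judged:
By the outcome, as a careful person would: the job done as asked, in the order asked, and still so for the second after the job is handed in, with the robot touching nothing.
It also fails if it takes over 128 s, if anything falls off the work surface, if the arm or the gripper's body presses on something with over 40 N, if the wrist force passes 120 N, or if a joint passes its speed limit or range.

### The arm

A 6-joint arm with a two-finger parallel gripper is mounted at the origin on the work surface. World frame = base frame: x ahead of the robot, y to its left, z up, the work surface at z = 0. Lengths are in m, angles in rad, forces in N, time in s.
With the tool pointing down it reaches from about 0.375 to 0.975 m from the base axis. Payload 3.8 kg.
Tool frame: the origin (TCP) lies where the fingers leave the gripper's body, on its centre line; the fingertips stand 73 mm ahead of it and the grasp point (between the pads) lies bot.pinch_z ahead of it (bot.pinch_z is the distance from the TCP to the grasp point, in m); y points along the fingers, z is the direction in which the jaws open and shut, and the axes are right-handed (so a half turn about y gives the same grasp; the last joint's range is limited). The gripper opens to 85 mm and grips with 20 to 120 N. Pads are 22 mm wide; open, the fingers measure 114 mm over their backs; the gripper's body (76 mm by 85 mm) begins 54 mm behind the grasp point. The pads swing forward as they close: fully open they stand 13 mm farther back than shut.
Start: joints at [-1.343, 0.264, 1.604, -0, 1.274, -0.037], TCP at [0.177, -0.651, 0.304] pointing down, gripper open.
Joint ranges: [-2.63, 2.63], [-0.94, 2.18], [0.31, 2.57], [-1.31, 4.45], [0, 2.66], [-2.55, 2.55]. Speed limits (rad/s): [2.57, 2.57, 3.14, 3.14, 3.14, 3.14].

### API

Orientations are given as a unit quaternion [x, y, z, w].
In Python, from workcell import bot gives the robot as it stands.
- The arm moves only by the tool apply_moves, never from a script. Its argument "increments" is a list of rows, each a list of 4 numbers: the shift along the tool's x, y, z in cm, then the turn about the tool's y in degrees. A call has exactly 8 rows; each row shifts and turns the commanded pose from where the row before left it, along the tool's axes as they then stand; what a row does not reach is not made up. A row lasts 1/12 s, in which the tool goes at most 41.7 mm and 7.16 degrees, less where a joint would pass 70% of its speed; a pose out of reach is approached as far as the arm can. A call is refused whole if a number of a shift passes 4.17 or a number of a turn 7.16, either way. A call with a gripper value outside its range is refused whole. "hand" is the finger opening in cm, from 0 to 8.54, set as the call begins (left out, the last holds). The fingers move at their own pace and stop on an object; "grip_force" is the grip in N (left out, the last holds). Time passes only in rows, so rows that do not move let the fingers close, or fill a call up. It gives the time, the measured TCP pose, the force and the opening at its end, in the units of the state.
- bot.get_state(): the state, without advancing time (a new reading comes with each control period).
- bot.capture(name): name is "scene" or "top" or "wrist"; returns a dict with "img" (420x560x3 uint8, red, green, blue), "range_z" (420x560 float32, m along the optical axis (not along the pixel's ray), 0 where there is no reading), "fx", "fy", "cx", "cy" (pixels), "camera_from_world" (4x4, takes a point from world to camera coordinates). Camera axes: x right, y down, z forward; pixel columns grow to the right and rows downward; lengths in m; the calibration is good to about 2 mm. A picture is of the moment at which its call begins.
- bot.finish_job(): hands the job in, once; it reports no verdict.
The state is a dict: "t": time; "joint_positions": joint angles; "dq": joint speeds; "joint_efforts": joint torques, N m; "eef_pos": TCP position; "eef_rot": TCP orientation; "ft_force": force on the tool from outside, world axes, zero at the start; "moment": the same for the moment, N m; "gripper_width": finger opening in m.
Only numpy, scipy, OpenCV 4.12 (cv2) and the standard library are available. Lean on these libraries where they do the work, as an engineer would, in place of code of your own. Each camera call takes 0.05 s, during which the arm holds its last target. There are 200 camera calls.

## Working session

There is one attempt and no reset: what is moved stays moved. The work goes in short steps, Python scripts to look and compute and a tool call to move; the robot and the scene stay as the last step left them, time stands still between calls to the robot, and variables do not carry over. Pictures are saved under pics/ and viewed, about 12 in all and at most 16, crops included, and the job is handed in when it is done.

Besides the shell and the picture viewer there is one more tool, called after ">>>" by a JSON object that holds its "fn" and its "kwargs". apply_moves: Moves the arm, as the interface text tells. Its arguments: {"type":"object","properties":{"increments":{"type":"array"},"hand":{"type":"number"},"grip_force":{"type":"number"}},"required":["increments"]}

```bash
mkdir -p pics; ls
python3 - <<'E'
from workcell import bot
import cv2,numpy as np
s=bot.get_state();print(s, bot.pinch_z)
for n in("top","scene"):
    c=bot.capture(n);cv2.imwrite(f"pics/{n}0.png",c["img"][:,:,::-1])
    np.savez(f"{n}0.npz",**c)
    print(n,c["fx"],c["cx"],c["cy"],np.round(np.linalg.inv(c["camera_from_world"]),3))
E
```

```text
pics
{'t': 0.0, 'joint_positions': array([-1.34290720e+00,  2.64770818e-01,  1.60539396e+00, -1.57949235e-05,
        1.27369975e+00, -3.69053559e-02]), 'dq': array([-0.00122676, -0.00096618,  0.00048706, -0.00049888,  0.00054396,
        0.00064264]), 'joint_efforts': array([ 7.08844891e-04, -5.15109730e+01, -3.67318118e+01,  2.94877891e-04,
        1.30044058e-02,  1.37727031e-05]), 'eef_pos': array([ 0.17651517, -0.65091397,  0.30253916]), 'eef_rot': array([-0.09342918,  0.70171677, -0.70011865,  0.09326538]), 'ft_force': array([0.1315742 , 0.14381078, 0.22385753]), 'moment': array([ 0.02008962, -0.00974124, -0.02773571]), 'gripper_width': 0.08568646797791385} 0.0539
top 387.4777666719913 283.17875621433814 210.26295577996495 [[ 0.027 -0.991  0.133  0.368]
 [-1.    -0.026  0.011 -0.017]
 [-0.008 -0.133 -0.991  1.126]
 [ 0.     0.     0.     1.   ]]
scene 415.7763443360845 282.75584010172247 208.72302125050254 [[-0.875  0.341 -0.344  0.872]
 [ 0.485  0.621 -0.616  0.665]
 [ 0.004 -0.706 -0.708  0.835]
 [ 0.     0.     0.     1.   ]]
```

View pics/top0.png

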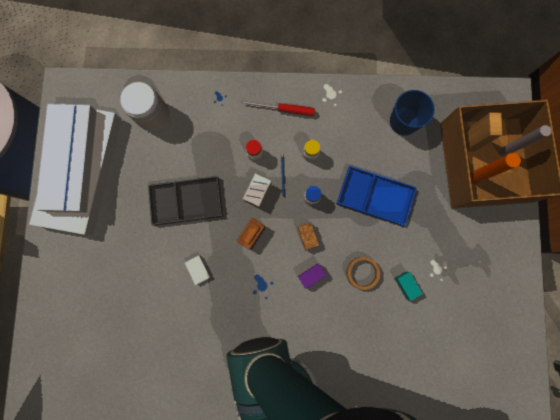

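View pics/scene0.png

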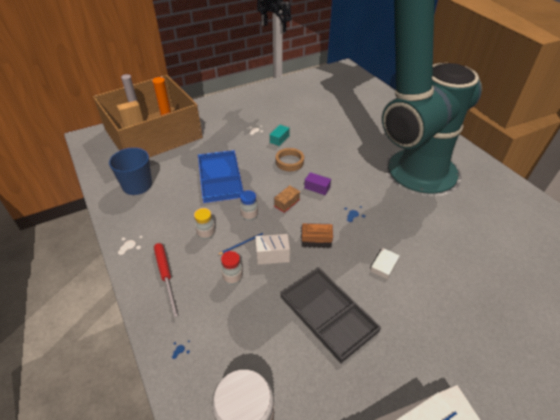

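The top view shows these candidates:
- **Foam block:** lined block at (257,190). The flat white offcut at (197,270) is not it.
- **Sanding block:** tan cork at (309,237). The purple (313,276) and turquoise (410,286) blocks are look-alikes.
- **Brush:** (252,235).
- **Jars:** blue (313,195), yellow (312,148), red (254,148).
- **Trays:** grey (187,201), blue (377,196).

Next I'll measure them and make one close crop.

```bash
cat > h.py <<'E'
import numpy as np,cv2
def world(c):
    z=np.asarray(c["range_z"]);v,u=np.mgrid[:z.shape[0],:z.shape[1]]
    P=np.stack([(u-c["cx"])*z/c["fx"],(v-c["cy"])*z/c["fy"],z],-1)
    T=np.linalg.inv(c["camera_from_world"])
    W=P@T[:3,:3].T+T[:3,3]; W[z<=0]=np.nan
    return W
def rect(W,seed,r=30,zlo=.012,zhi=.3):
    "component of points above zlo containing seed pixel -> minAreaRect of its top points"
    m=((W[...,2]>zlo)&(W[...,2]<zhi)).astype(np.uint8)
    n,l=cv2.connectedComponents(m)[:2]
    k=l==l[seed[1],seed[0]]
    p=W[k]; zt=np.percentile(p[:,2],90)
    return p,zt
def box(p):
    (x,y),(a,b),t=cv2.minAreaRect((p[:,:2]*1000).astype(np.float32))
    if a<b: a,b,t=b,a,t+90
    t=(t+90)%180-90
    return f"c=({x/1000:.3f},{y/1000:.3f}) size={a:.0f}x{b:.0f} longyaw={t:.1f}deg"
E
python3 - <<'E'
import numpy as np,cv2
from h import *
c=dict(np.load("top0.npz"));W=world(c)
print("bench z",np.nanmedian(W[300:330,350:450,2]))
for n,s in dict(blue_tray=(341,190),grey_tray=(152,202),blue=(313,195),yellow=(312,148),red=(254,148),foam=(257,190),brush=(252,235),cork=(309,237),purple=(313,276),teal=(410,286),off=(197,270)).items():
    p,zt=rect(W,s); q=p[p[:,2]>zt-.008]
    print(n,W[s[1],s[0]].round(3),len(p),"ztop %.3f"%zt,box(q),"mean",q.mean(0).round(3))
im=c["img"][120:300,140:430,::-1]
cv2.imwrite("pics/crop0.png",cv2.resize(im,None,fx=2.7,fy=2.7,interpolation=cv2.INTER_CUBIC))
E
```

```text
bench z 0.0008479479981939875
blue_tray [ 0.581 -0.171  0.016] 527 ztop 0.025 c=(0.567,-0.274) size=204x119 longyaw=72.9deg mean [ 0.569 -0.273  0.022]
grey_tray [0.532 0.379 0.011] 209302 ztop nan c=(0.000,0.000) size=0x0 longyaw=0.0deg mean [nan nan nan]
blue [ 0.553 -0.086  0.079] 272 ztop 0.078 c=(0.558,-0.087) size=42x41 longyaw=72.2deg mean [ 0.558 -0.087  0.076]
yellow [ 0.687 -0.081  0.074] 296 ztop 0.077 c=(0.690,-0.081) size=42x39 longyaw=1.7deg mean [ 0.689 -0.081  0.075]
red [0.682 0.081 0.076] 299 ztop 0.077 c=(0.685,0.084) size=42x40 longyaw=3.3deg mean [0.685 0.083 0.076]
foam [0.568 0.07  0.051] 561 ztop 0.053 c=(0.569,0.071) size=80x50 longyaw=-24.0deg mean [0.569 0.071 0.051]
brush [0.441 0.079 0.054] 485 ztop 0.056 c=(0.445,0.084) size=77x42 longyaw=-29.0deg mean [0.445 0.084 0.053]
cork [ 0.44  -0.08   0.034] 360 ztop 0.040 c=(0.444,-0.078) size=69x40 longyaw=20.0deg mean [ 0.443 -0.077  0.037]
purple [ 0.333 -0.092  0.036] 376 ztop 0.040 c=(0.333,-0.090) size=70x40 longyaw=-56.2deg mean [ 0.333 -0.09   0.037]
teal [ 0.313 -0.36   0.038] 438 ztop 0.039 c=(0.313,-0.360) size=71x41 longyaw=30.8deg mean [ 0.312 -0.36   0.037]
off [0.34  0.235 0.018] 406 ztop 0.022 c=(0.340,0.235) size=69x46 longyaw=28.6deg mean [0.34  0.234 0.019]<stdin>:7: RuntimeWarning: Mean of empty slice.
  ret = um.true_divide(
```

View pics/crop0.png

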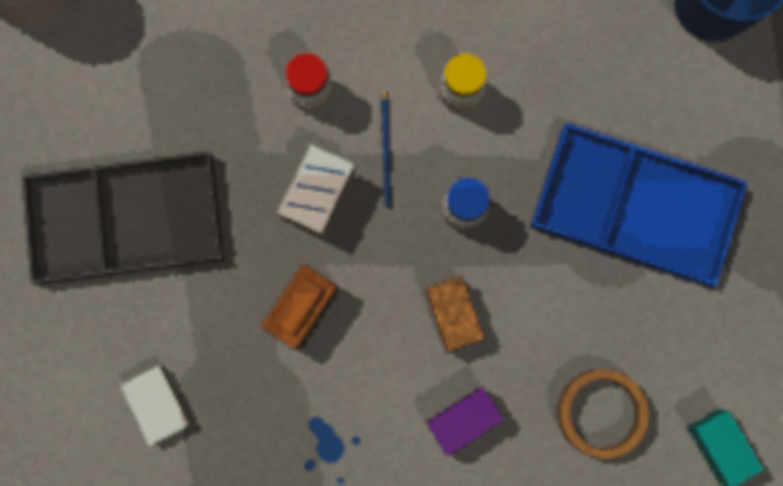

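The crop confirms the choices: the lined foam block is at crop (317,190), the plain cork at (455,315), the block brush at (300,307), and the small bays are at the left ends of both trays. Next is the grey tray pose and a move planner.

```bash
cat >> h.py <<'E'
from scipy.spatial.transform import Rotation as R
def pose(bot):
    s=bot.get_state(); M=R.from_quat(s["eef_rot"]).as_matrix()
    g=s["eef_pos"]+M[:,1]*bot.pinch_z
    yaw=np.degrees(np.arctan2(M[1,2],M[0,2])) # jaw direction
    return s,M,g,yaw
def plan(bot,legs):
    """legs: (name,x,y,z,jawyaw deg or None) grasp point; prints turn about y first, then shifts in the turned frame"""
    s,M,g,yaw=pose(bot); j=s["joint_positions"]
    k=np.degrees(j[0]-j[5])-yaw  # yaw = j1 - j6 - k
    print("t %.2f grasp"%s["t"],g.round(4),"jaw %.1f"%yaw,"tooly",M[:,1].round(3),"F",s["ft_force"].round(1),"w %.4f"%s["gripper_width"])
    a=np.degrees(j[0])-np.degrees(np.arctan2(g[1],g[0]))
    for n,x,y,z,ps in legs:
        j1=a+np.degrees(np.arctan2(y,x)); ps=yaw if ps is None else ps
        opts=[p for p in (ps-360,ps-180,ps,ps+180,ps+360) if abs(j1-p-k)<140]
        p=min(opts,key=lambda p:abs(p-yaw)); turn=-(p-yaw)
        t=np.radians(p); zx=np.array([np.cos(t),np.sin(t),0]); xx=np.cross([0,0,-1],zx)
        d=np.array([x,y,z])-g
        print(f"{n}: turn {turn:.1f}  x {d@xx*100:.2f} y(down) {-d[2]*100:.2f} z {d@zx*100:.2f}  j6~{j1-p-k:.0f}")
        g=np.array([x,y,z]); yaw=p
def bay(o,yaw,dy):
    t=np.radians(yaw); return (o[0]-dy*np.sin(t),o[1]+dy*np.cos(t))
E
python3 - <<'E'
from h import *
from workcell import bot
c=dict(np.load("top0.npz"));W=world(c)
for nm,(u0,u1,v0,v1) in dict(grey=(135,235,165,240),blue=(325,425,155,235)).items():
    q=W[v0:v1,u0:u1].reshape(-1,3)
    for lo in(.013,.018): 
        r=q[(q[:,2]>lo)&(q[:,2]<.03)]; print(nm,len(r),box(r))
plan(bot,[("above jar",.558,-.087,.16,None),("down",.558,-.087,.05,None),("up",.558,-.087,.16,None),("bay",*bay((.567,-.274),-17.1,.062),.16,-17)])
E
```

```text
grey 514 c=(0.539,0.281) size=205x119 longyaw=-80.8deg
grey 424 c=(0.538,0.281) size=205x119 longyaw=-80.8deg
blue 503 c=(0.567,-0.274) size=204x119 longyaw=72.9deg
blue 416 c=(0.567,-0.274) size=204x119 longyaw=72.9deg
t 0.10 grasp [ 0.1765 -0.6509  0.2487] jaw -74.8 tooly [-0.     0.002 -1.   ] F [-0.1 -0.2 -0.3] w 0.0849
above jar: turn -0.0  x -51.58 y(down) 8.87 z -44.44  j6~64
down: turn -0.0  x 0.00 y(down) 11.00 z 0.00  j6~64
up: turn -0.0  x 0.00 y(down) -11.00 z 0.00  j6~64
bay: turn -57.8  x 11.42 y(down) -0.00 z 6.34  j6~-5
```

>>> {"fn": "apply_moves", "kwargs": {"increments": [[0,1,0,-7.15],[0,1,0,-7.15],[0,1,0,-7.15],[0,1,0,-7.15],[0,1,0,-7.15],[0,1,0,-7.15],[0,1,0,-7.15],[0,1,0,-7.15]], "hand": 8, "grip_force": 40}}

```text
t: 0.77
eef_pos: [0.1765, -0.6511, 0.2227]
eef_rot: [-0.419, 0.57, -0.569, 0.419]
ft_force: [0.1, 0.4, 0.1]
gripper_width: 0.0802
```

>>> {"fn": "apply_moves", "kwargs": {"increments": [[-3.8,0,1.1,0],[-3.8,0,1.1,0],[-3.8,0,1.1,0],[-3.8,0,1.1,0],[-3.8,0,1.1,0],[-3.8,0,1.1,0],[-3.8,0,1.1,0],[-3.8,0,1.1,0]]}}

```text
t: 1.43
eef_pos: [0.353, -0.3864, 0.2235]
eef_rot: [-0.417, 0.571, -0.571, 0.417]
ft_force: [-0.2, 0.0, -0.3]
gripper_width: 0.0801
```

>>> {"fn": "apply_moves", "kwargs": {"increments": [[-3.8,0,1.1,0],[-3.8,0,1.1,0],[-3.8,0,1.1,0],[-3.8,0,1.1,0],[-3.8,0,1.1,0],[-3.5,0,1.1,0],[-2.5,0,1,0],[0,0,0,0]]}}

```text
t: 2.1
eef_pos: [0.503, -0.1694, 0.2238]
eef_rot: [-0.418, 0.57, -0.57, 0.419]
ft_force: [0.3, -1.0, 1.0]
gripper_width: 0.08
```

Run:
```python
from h import *
from workcell import bot
c=bot.capture("wrist");np.savez("w1.npz",**c);cv2.imwrite("pics/w1.png",c["img"][:,:,::-1])
W=world(c);m=(W[...,2]>.05)&(W[...,2]<.09)
n,l,st,ce=cv2.connectedComponentsWithStats(m.astype(np.uint8))
for i in range(1,n):
    if st[i,4]>300: 
        q=W[l==i]; q=q[q[:,2]>.068]; print(st[i],ce[i].round(), box(q) if len(q)>5 else "")
plan(bot,[("above jar",.558,-.087,.16,None)])
```

```text
[ 456    0   89   60 4051] [499.  26.] c=(0.687,-0.085) size=44x31 longyaw=-21.3deg
[ 292   54   62   67 3184] [322.  87.] c=(0.558,-0.085) size=42x42 longyaw=-78.9deg
t 2.15 grasp [ 0.5017 -0.1711  0.1697] jaw -17.4 tooly [-0.  0. -1.] F [-1.   0.7  0.3] w 0.0798
above jar: turn -0.0  x -9.71 y(down) 0.97 z 2.86  j6~6
```

View pics/w1.png

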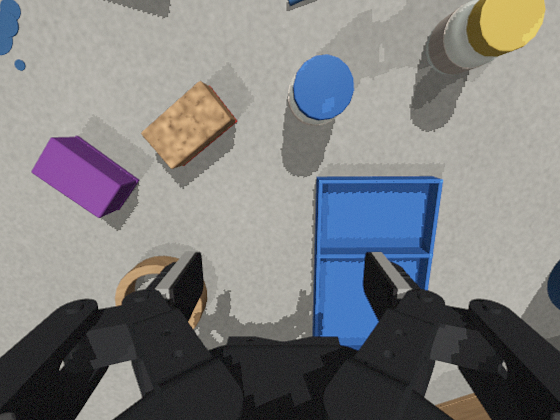

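The wrist view shows the blue jar lid at (323,87) and the small bay at (378,215). Depth puts the jar at (0.558, -0.085), which agrees with the top view to 2 mm.

>>> {"fn": "apply_moves", "kwargs": {"increments": [[-2.4,0,0.7,0],[-2.5,0,0.7,0],[-2.5,0,0.7,0],[-2.4,0,0.75,0],[0,0,0,0],[0,2,0,0],[0,2,0,0],[0,0,0,0]]}}

```text
t: 2.82
eef_pos: [0.5541, -0.089, 0.1795]
eef_rot: [-0.419, 0.573, -0.569, 0.415]
ft_force: [-0.7, 0.3, -0.7]
gripper_width: 0.0798
```

Run:
```python
from h import *
from workcell import bot
plan(bot,[("jar",.558,-.086,.05,None)])
```

```text
t 2.82 grasp [ 0.5536 -0.089   0.1257] jaw -17.7 tooly [-0.008  0.001 -1.   ] F [-0.7  0.3 -0.7] w 0.0798
jar: turn -0.0  x -0.42 y(down) 7.57 z 0.33  j6~6
```

>>> {"fn": "apply_moves", "kwargs": {"increments": [[-0.3,1.5,0.2,0],[0,1.5,0,0],[0,1.5,0,0],[0,1.5,0,0],[0,1.5,0,0],[0,0,0,0],[0,0,0,0],[0,0,0,0]]}}

```text
t: 3.48
eef_pos: [0.5607, -0.0869, 0.11]
eef_rot: [0.417, -0.571, 0.571, -0.417]
ft_force: [0.1, 0.6, -0.1]
gripper_width: 0.0804
```

Run:
```python
from h import *
from workcell import bot
plan(bot,[("jar",.558,-.086,.05,None)])
```

```text
t 3.48 grasp [ 0.5608 -0.0869  0.0561] jaw -17.7 tooly [ 0.001 -0.    -1.   ] F [ 0.1  0.6 -0.1] w 0.0804
jar: turn -0.0  x -0.01 y(down) 0.61 z -0.29  j6~6
```

>>> {"fn": "apply_moves", "kwargs": {"increments": [[0,0.6,-0.3,0],[0,0,0,0],[0,0,0,0],[0,0,0,0],[0,0,0,0],[0,0,0,0],[0,0,0,0],[0,0,0,0]]}}

```text
t: 4.15
eef_pos: [0.5576, -0.0852, 0.103]
eef_rot: [0.417, -0.571, 0.571, -0.418]
ft_force: [-0.6, 0.1, 0.5]
gripper_width: 0.0802
```

>>> {"fn": "apply_moves", "kwargs": {"increments": [[0,0,0,0],[0,0,0,0],[0,0,0,0],[0,0,0,0],[0,0,0,0],[0,0,0,0],[0,0,0,0],[0,0,0,0]], "hand": 4}}

```text
t: 4.82
eef_pos: [0.5579, -0.0853, 0.1034]
eef_rot: [0.417, -0.57, 0.571, -0.418]
ft_force: [-0.3, -0.3, 5.2]
gripper_width: 0.0461
```

>>> {"fn": "apply_moves", "kwargs": {"increments": [[0,0,0,0],[0,0,0,0],[0,-1,0,0],[0,-1,0,0],[0,-1,0,0],[0,-1,0,0],[0,-1,0,0],[0,-1,0,0]]}}

```text
t: 5.48
eef_pos: [0.5576, -0.0852, 0.1642]
eef_rot: [0.417, -0.571, 0.571, -0.418]
ft_force: [-0.5, 0.2, -1.3]
gripper_width: 0.046
```

Run:
```python
from h import *
from workcell import bot
b=bay((.567,-.274),-17.1,.062); print(b)
plan(bot,[("bay",*b,.11,-17),("down",*b,.055,None)])
```

```text
(np.float64(0.5852305001644028), np.float64(-0.21474083308250355))
t 5.48 grasp [ 0.5577 -0.0852  0.1103] jaw -17.6 tooly [ 0.001 -0.    -1.   ] F [-0.5  0.2 -1.3] w 0.0460
bay: turn -0.6  x 11.58 y(down) 0.03 z 6.42  j6~-6
down: turn 0.0  x 0.00 y(down) 5.50 z 0.00  j6~-6
```

>>> {"fn": "apply_moves", "kwargs": {"increments": [[1.5,0,0.8,0],[2,0,1.1,0],[2,0,1.1,0],[2,0,1.1,0],[2,0,1.1,0],[1.5,0,0.9,0],[0.6,0,0.3,0],[0,0,0,0]]}}

```text
t: 6.15
eef_pos: [0.5838, -0.2166, 0.1634]
eef_rot: [0.417, -0.571, 0.571, -0.417]
ft_force: [0.2, 0.7, -2.6]
gripper_width: 0.0456
```

>>> {"fn": "apply_moves", "kwargs": {"increments": [[0,0.5,0,0],[0,1,0,0],[0,1,0,0],[0,0.5,0,0],[0,0,0,0],[0,0,0,0],[0,0,0,0],[0,0,0,0]]}}

```text
t: 6.82
eef_pos: [0.5838, -0.2151, 0.1333]
eef_rot: [0.417, -0.57, 0.571, -0.418]
ft_force: [0.6, -0.1, -1.9]
gripper_width: 0.0458
```

Run:
```python
from h import *
from workcell import bot
c=bot.capture("wrist");np.savez("w2.npz",**c);cv2.imwrite("pics/w2.png",c["img"][:,:,::-1])
b=bay((.567,-.274),-17.1,.062)
plan(bot,[("down",*b,.055,None)])
```

```text
t 6.87 grasp [ 0.5839 -0.2153  0.0796] jaw -17.6 tooly [ 0.001 -0.    -1.   ] F [ 0.7  0.3 -1.5] w 0.0462
down: turn -0.0  x -0.09 y(down) 2.46 z 0.11  j6~-5
```

View pics/w2.png

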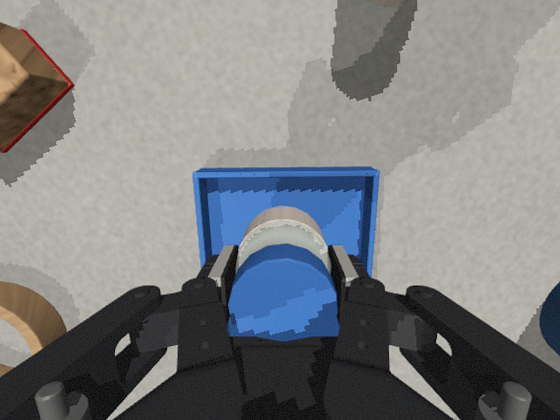

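The jar is held upright above the small bay, centred near (283,240) between the bay walls. Lowering and releasing, then lifting.

>>> {"fn": "apply_moves", "kwargs": {"increments": [[0,0.5,0,0],[0,0.6,0.1,0],[0,0.6,0,0],[0,0.5,0,0],[0,0.2,0,0],[0,0.1,0,0],[0,0,0,0],[0,0,0,0]]}}

```text
t: 7.53
eef_pos: [0.5845, -0.2156, 0.1078]
eef_rot: [0.417, -0.571, 0.571, -0.418]
ft_force: [-0.5, 0.7, -2.0]
gripper_width: 0.0463
```

>>> {"fn": "apply_moves", "kwargs": {"increments": [[0,0,0,0],[0,0,0,0],[0,0,0,0],[0,0,0,0],[0,0,0,0],[0,0,0,0],[0,0,0,0],[0,0,0,0]], "hand": 6.5}}

```text
t: 8.2
eef_pos: [0.5843, -0.2155, 0.1079]
eef_rot: [0.417, -0.571, 0.571, -0.417]
ft_force: [0.1, -0.6, 0.4]
gripper_width: 0.0651
```

>>> {"fn": "apply_moves", "kwargs": {"increments": [[0,-0.5,0,0],[0,-1,0,0],[0,-2,0,0],[0,-2,0,0],[0,-2,0,0],[0,-2,0,0],[0,-1,0,0],[0,0,0,0]]}}

```text
t: 8.87
eef_pos: [0.5863, -0.2162, 0.2172]
eef_rot: [0.416, -0.569, 0.573, -0.419]
ft_force: [0.1, -1.0, 0.6]
gripper_width: 0.0651
```

Run:
```python
from h import *
from workcell import bot
c=bot.capture("top");np.savez("t2.npz",**c);W=world(c)
m=(W[...,2]>.06)&(W[...,2]<.09)
n,l,st,ce=cv2.connectedComponentsWithStats(m.astype(np.uint8))
for i in range(1,n):
    if st[i,4]>80: print(st[i],box(W[l==i]))
# brush: long yaw -29 => jaw across = 61
plan(bot,[("brush above",.445,.084,.13,61),("down",.445,.084,.036,61)])
```

```text
[397  93  35  25 246] c=(0.823,-0.373) size=98x49 longyaw=64.5deg
[131  95  34  31 188] c=(0.777,0.376) size=103x45 longyaw=-45.1deg
[ 66 105  30 108 766] c=(0.641,0.562) size=302x48 longyaw=-2.8deg
[462 107  78  24 384] c=(0.778,-0.604) size=210x60 longyaw=-85.2deg
[448 113 102  93 535] c=(0.614,-0.540) size=350x175 longyaw=47.6deg
[472 123  17  24 140] c=(0.733,-0.538) size=67x30 longyaw=26.1deg
[535 139  17  56 411] c=(0.649,-0.719) size=153x8 longyaw=5.7deg
[246 140  16  16 200] c=(0.686,0.083) size=42x41 longyaw=26.3deg
[305 140  15  16 195] c=(0.689,-0.081) size=43x40 longyaw=2.6deg
[253 377  32  16 136] c=(0.057,0.024) size=87x17 longyaw=-68.5deg
t 8.92 grasp [ 0.5856 -0.216   0.1612] jaw -17.6 tooly [ 0.004 -0.002 -1.   ] F [ 0.  -0.2  0.2] w 0.0649
brush above: turn -78.6  x -26.84 y(down) 3.12 z 19.42  j6~-53
down: turn 0.0  x 0.00 y(down) 9.40 z 0.00  j6~-53
```

>>> {"fn": "apply_moves", "kwargs": {"increments": [[0,0,0,-7.15],[0,0,0,-7.15],[0,0,0,-7.15],[0,0,0,-7.15],[0,0,0,-7.15],[0,0,0,-7.15],[0,0,0,-7.15],[0,0,0,-7.15]], "hand": 7.5}}

```text
t: 9.58
eef_pos: [0.5833, -0.215, 0.2107]
eef_rot: [0.641, -0.3, 0.298, -0.641]
ft_force: [0.1, 0.4, 0.5]
gripper_width: 0.0752
```

>>> {"fn": "apply_moves", "kwargs": {"increments": [[0,0,0,-7.15],[0,0,0,-7.15],[0,0,0,-7.1],[-2.7,0,1.95,0],[-2.7,0,1.95,0],[-2.7,0,1.95,0],[-2.7,0,1.95,0],[-2.7,0,1.95,0]]}}

```text
t: 10.25
eef_pos: [0.5116, -0.0634, 0.2109]
eef_rot: [0.685, -0.179, 0.176, -0.684]
ft_force: [-0.4, 0.6, 0.1]
gripper_width: 0.0748
```

>>> {"fn": "apply_moves", "kwargs": {"increments": [[-2.7,0.5,1.95,0],[-2.7,0.5,1.95,0],[-2.7,0.5,1.95,0],[-2.7,0.5,1.95,0],[-2.6,0.5,1.9,0],[0,0.5,0,0],[0,0,0,0],[0,0,0,0]]}}

```text
t: 10.92
eef_pos: [0.4428, 0.085, 0.1817]
eef_rot: [0.685, -0.178, 0.176, -0.684]
ft_force: [0.5, -0.0, 0.2]
gripper_width: 0.0748
```

Run:
```python
from h import *
from workcell import bot
c=bot.capture("wrist");np.savez("w3.npz",**c);cv2.imwrite("pics/w3.png",c["img"][:,:,::-1])
W=world(c);uv=c["camera_from_world"]@np.array([.445,.084,.054,1]);u=int(c["fx"]*uv[0]/uv[2]+c["cx"]);v=int(c["fy"]*uv[1]/uv[2]+c["cy"]);print(u,v)
d=np.hypot(W[...,0]-.445,W[...,1]-.084)<.06
q=W[d&(W[...,2]>.035)&(W[...,2]<.065)];print(len(q),box(q))
c=bot.capture("top");np.savez("t3.npz",**c);W=world(c)
d=np.hypot(W[...,0]-.585,W[...,1]+.215)<.05
q=W[d&(W[...,2]>.06)&(W[...,2]<.095)];print("jar",len(q),box(q),np.median(q[:,2]))
plan(bot,[("brush down",.445,.084,.036,61)])
```

```text
282 231
5940 c=(0.445,0.086) size=80x44 longyaw=-31.2deg
jar 205 c=(0.583,-0.216) size=42x42 longyaw=-85.8deg 0.07943880425135386
t 11.02 grasp [0.4439 0.0843 0.1288] jaw 60.9 tooly [-0. -0. -1.] F [-0.2 -0.5 -0.3] w 0.0749
brush down: turn -0.1  x 0.11 y(down) 9.28 z 0.02  j6~-53
```

View pics/w3.png

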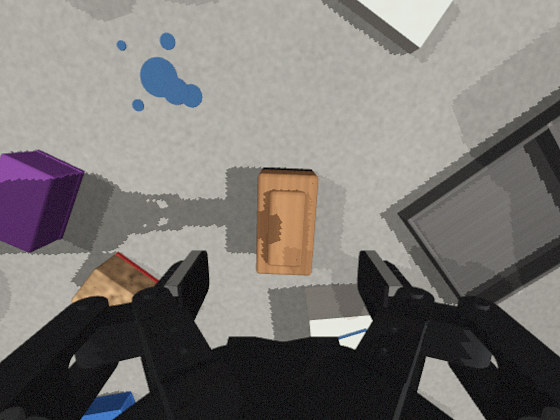

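The brush is centred between the open fingers at (288,222) and about 2° off. The blue jar stands in its bay at (0.583, -0.216). Descending to grip the brush.

>>> {"fn": "apply_moves", "kwargs": {"increments": [[0.1,1,0.1,2],[0,2,0,0],[0,2,0,0],[0,2,0,0],[0,1.5,0,0],[0,0.7,0,0],[0,0,0,0],[0,0,0,0]]}}

```text
t: 11.68
eef_pos: [0.4454, 0.0849, 0.0911]
eef_rot: [0.681, -0.19, 0.19, -0.681]
ft_force: [0.4, 0.0, 0.8]
gripper_width: 0.0751
```

>>> {"fn": "apply_moves", "kwargs": {"increments": [[0,0,0,0],[0,0,0,0],[0,0,0,0],[0,0,0,0],[0,0,0,0],[0,0,0,0],[0,0,0,0],[0,0,0,0]], "hand": 3.5}}

```text
t: 12.35
eef_pos: [0.4461, 0.0857, 0.0922]
eef_rot: [-0.681, 0.188, -0.19, 0.682]
ft_force: [0.2, 0.5, 6.4]
gripper_width: 0.0433
```

>>> {"fn": "apply_moves", "kwargs": {"increments": [[0,0,0,0],[0,0,0,0],[0,-1,0,0],[0,-2,0,0],[0,-2,0,0],[0,-2,0,0],[0,-2,0,0],[0,-1,0,0]]}}

```text
t: 13.02
eef_pos: [0.4457, 0.0857, 0.1937]
eef_rot: [-0.681, 0.188, -0.19, 0.682]
ft_force: [0.5, 0.4, -0.9]
gripper_width: 0.0432
```

Run:
```python
from h import *
from workcell import bot
b=bay((.567,-.274),-17.1,-.038); print(b)
plan(bot,[("bay jaw x",*b,.136,-17.1),("down",*b,.045,None)])
plan(bot,[("bay jaw y",*b,.136,72.9),("down",*b,.045,None)])
```

```text
(np.float64(0.5558264676411724), np.float64(-0.31032013456233654))
t 13.02 grasp [0.4459 0.0858 0.1398] jaw 59.0 tooly [ 0.003  0.001 -1.   ] F [ 0.5  0.4 -0.9] w 0.0432
bay jaw x: turn 76.1  x 34.63 y(down) 0.38 z 22.15  j6~-15
down: turn -0.0  x 0.00 y(down) 9.10 z 0.00  j6~-15
t 13.02 grasp [0.4459 0.0858 0.1398] jaw 59.0 tooly [ 0.003  0.001 -1.   ] F [ 0.5  0.4 -0.9] w 0.0432
bay jaw y: turn -13.9  x 22.15 y(down) 0.38 z -34.63  j6~-105
down: turn -0.0  x 0.00 y(down) 9.10 z 0.00  j6~-105
```

>>> {"fn": "apply_moves", "kwargs": {"increments": [[0,0,0,-7],[0,0,0,-6.9],[1.2,0,-1.9,0],[1.7,0,-2.7,0],[1.9,0,-3,0],[1.9,0,-3,0],[1.9,0,-3,0],[1.9,0,-3,0]]}}

```text
t: 13.68
eef_pos: [0.496, -0.1054, 0.1906]
eef_rot: [-0.699, 0.105, -0.105, 0.699]
ft_force: [1.3, 0.8, -0.9]
gripper_width: 0.043
```

>>> {"fn": "apply_moves", "kwargs": {"increments": [[1.9,0,-3,0],[1.9,0,-3,0],[1.9,0,-3,0],[1.9,0,-3,0],[1.9,0,-3,0],[1.3,0,-2,0],[0.7,0,-1,0],[0,0,0,0]]}}

```text
t: 14.35
eef_pos: [0.5534, -0.3121, 0.1905]
eef_rot: [0.699, -0.106, 0.106, -0.699]
ft_force: [-0.4, 0.4, -1.2]
gripper_width: 0.0438
```

>>> {"fn": "apply_moves", "kwargs": {"increments": [[0,0,0,0],[0,0,0,0],[0,1,0,0],[0,1,0,0],[0,1,0,0],[0,0,0,0],[0,0,0,0],[0,0,0,0]]}}

```text
t: 15.02
eef_pos: [0.5531, -0.3096, 0.1605]
eef_rot: [-0.699, 0.105, -0.105, 0.699]
ft_force: [-0.7, 0.2, -1.0]
gripper_width: 0.0434
```

Run:
```python
from h import *
from workcell import bot
b=bay((.567,-.274),-17.1,-.038)
plan(bot,[("down",*b,.0435,72.9)])
c=bot.capture("wrist");cv2.imwrite("pics/w4.png",c["img"][:,:,::-1])
```

```text
t 15.02 grasp [ 0.5531 -0.3096  0.1066] jaw 72.9 tooly [-0.001  0.    -1.   ] F [-0.7  0.2 -1. ] w 0.0434
down: turn -0.0  x 0.28 y(down) 6.31 z 0.01  j6~-104
```

View pics/w4.png

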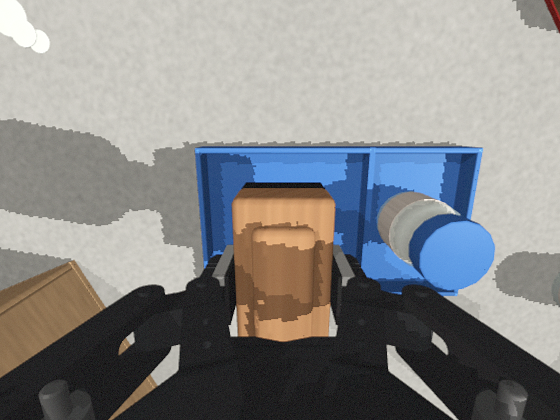

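The brush is held level over the large bay at (283,255), and the jar stands in the small bay at (420,235). Lowering and releasing.

>>> {"fn": "apply_moves", "kwargs": {"increments": [[0.15,1,0,0],[0.1,1.5,0,0],[0,1.5,0,0],[0,1.2,0,0],[0,0.7,0,0],[0,0.4,0,0],[0,0.1,0,0],[0,0,0,0]]}}

```text
t: 15.73
eef_pos: [0.5559, -0.3109, 0.097]
eef_rot: [0.699, -0.105, 0.106, -0.699]
ft_force: [0.6, 0.0, -1.0]
gripper_width: 0.0431
```

>>> {"fn": "apply_moves", "kwargs": {"increments": [[0,0,0,0],[0,0,0,0],[0,0,0,0],[0,0,0,0],[0,0,0,0],[0,0,0,0],[0,0,0,0],[0,0,0,0]], "hand": 6}}

```text
t: 16.4
eef_pos: [0.5556, -0.3106, 0.0969]
eef_rot: [0.699, -0.105, 0.105, -0.699]
ft_force: [-0.1, 1.1, -0.5]
gripper_width: 0.0601
```

>>> {"fn": "apply_moves", "kwargs": {"increments": [[0,-0.5,0,0],[0,-1,0,0],[0,-2,0,0],[0,-3,0,0],[0,-3,0,0],[0,-2,0,0],[0,-1,0,0],[0,0,0,0]]}}

```text
t: 17.07
eef_pos: [0.5573, -0.3117, 0.2263]
eef_rot: [0.7, -0.103, 0.108, -0.698]
ft_force: [0.7, -0.4, 0.1]
gripper_width: 0.0604
```

Run:
```python
from h import *
from workcell import bot
c=bot.capture("wrist");cv2.imwrite("pics/w5.png",c["img"][:,:,::-1])
W=world(c);b=bay((.567,-.274),-17.1,-.038)
q=W[(np.hypot(W[...,0]-b[0],W[...,1]-b[1])<.055)&(W[...,2]>.04)&(W[...,2]<.07)];print(b,len(q),box(q),np.percentile(q[:,2],[50,95]))
for p in (9.2,99.2,72.9): plan(bot,[("yj",.689,-.081,.16,p)])
```

```text
(np.float64(0.5558264676411724), np.float64(-0.31032013456233654)) 4361 c=(0.555,-0.310) size=80x44 longyaw=-17.3deg [0.05146913 0.05934912]
t 17.12 grasp [ 0.5564 -0.3112  0.1699] jaw 72.9 tooly [ 0.003 -0.002 -1.   ] F [0.4 0.9 0.3] w 0.0601
yj: turn 63.7  x -20.60 y(down) 0.99 z 16.76  j6~-18
t 17.12 grasp [ 0.5564 -0.3112  0.1699] jaw 72.9 tooly [ 0.003 -0.002 -1.   ] F [0.4 0.9 0.3] w 0.0601
yj: turn -26.3  x 16.76 y(down) 0.99 z 20.60  j6~-108
t 17.12 grasp [ 0.5564 -0.3112  0.1699] jaw 72.9 tooly [ 0.003 -0.002 -1.   ] F [0.4 0.9 0.3] w 0.0601
yj: turn -0.0  x 5.90 y(down) 0.99 z 25.90  j6~-82
```

>>> {"fn": "apply_moves", "kwargs": {"increments": [[0.4,0,1.8,0],[0.6,0,2.6,0],[0.9,0,3.8,0],[0.9,0,3.8,0],[0.9,0,3.8,0],[0.9,0,3.8,0],[0.7,0,3.2,0],[0.6,0,2.6,0]], "hand": 8}}

```text
t: 17.78
eef_pos: [0.6864, -0.0824, 0.2188]
eef_rot: [-0.699, 0.106, -0.103, 0.699]
ft_force: [0.0, -0.7, 0.3]
gripper_width: 0.0802
```

>>> {"fn": "apply_moves", "kwargs": {"increments": [[0,0,0.5,0],[0,0,0,0],[0,1,0,0],[0,1,0,0],[0,1,0,0],[0,0,0,0],[0,0,0,0],[0,0,0,0]]}}

```text
t: 18.45
eef_pos: [0.6879, -0.0813, 0.1915]
eef_rot: [0.699, -0.106, 0.106, -0.699]
ft_force: [-0.2, 1.1, -0.2]
gripper_width: 0.0797
```

Run:
```python
from h import *
from workcell import bot
c=bot.capture("wrist");cv2.imwrite("pics/w6.png",c["img"][:,:,::-1])
W=world(c)
q=W[(np.hypot(W[...,0]-.689,W[...,1]+.081)<.05)&(W[...,2]>.066)&(W[...,2]<.09)];print(len(q),box(q))
plan(bot,[("yj",.689,-.081,.05,72.9)])
```

```text
3016 c=(0.689,-0.080) size=42x42 longyaw=-41.0deg
t 18.50 grasp [ 0.6883 -0.0812  0.1382] jaw 72.8 tooly [ 0. -0. -1.] F [ 0.7  0.5 -0.7] w 0.0802
yj: turn -0.1  x 0.06 y(down) 8.82 z 0.04  j6~-82
```

>>> {"fn": "apply_moves", "kwargs": {"increments": [[0,1,0.1,0],[0,2,0,0],[0,2,0,0],[0,2,0,0],[0,1.3,0,0],[0,0.5,0,0],[0,0,0,0],[0,0,0,0]]}}

```text
t: 19.17
eef_pos: [0.6889, -0.0796, 0.1042]
eef_rot: [0.699, -0.105, 0.105, -0.699]
ft_force: [0.6, 0.2, -0.2]
gripper_width: 0.0798
```

>>> {"fn": "apply_moves", "kwargs": {"increments": [[0,0,0,0],[0,0,0,0],[0,0,0,0],[0,0,0,0],[0,0,0,0],[0,0,0,0],[0,0,0,0],[0,0,0,0]], "hand": 4}}

```text
t: 19.83
eef_pos: [0.6898, -0.0798, 0.1058]
eef_rot: [0.699, -0.104, 0.106, -0.699]
ft_force: [0.0, -0.5, 6.1]
gripper_width: 0.0455
```

>>> {"fn": "apply_moves", "kwargs": {"increments": [[0,0,0,0],[0,0,0,0],[0,-1,0,0],[0,-2,0,0],[0,-2,0,0],[0,-2,0,0],[0,-2,0,0],[0,-1,0,0]]}}

```text
t: 20.5
eef_pos: [0.6893, -0.0796, 0.2068]
eef_rot: [-0.699, 0.104, -0.106, 0.699]
ft_force: [0.6, -1.0, -1.4]
gripper_width: 0.0458
```

Run:
```python
from h import *
from workcell import bot
b=bay((.539,.281),9.2,.062); print(b)
plan(bot,[("bay",*b,.15,None),("down",*b,.055,None)])
```

```text
(np.float64(0.5290873663631063), np.float64(0.3422024484345253))
t 20.50 grasp [ 0.6894 -0.0797  0.1529] jaw 72.9 tooly [ 0.003 -0.    -1.   ] F [ 0.6 -1.  -1.4] w 0.0458
bay: turn -0.0  x -27.75 y(down) 0.29 z 35.59  j6~-42
down: turn -0.0  x 0.00 y(down) 9.50 z 0.00  j6~-42
```

>>> {"fn": "apply_moves", "kwargs": {"increments": [[-1.6,0,2,0],[-2.1,0,2.7,0],[-2.1,0,2.7,0],[-2.1,0,2.7,0],[-2.1,0,2.7,0],[-2.1,0,2.7,0],[-2.1,0,2.7,0],[-2.1,0,2.7,0]]}}

```text
t: 21.17
eef_pos: [0.5928, 0.1694, 0.2032]
eef_rot: [0.699, -0.106, 0.105, -0.699]
ft_force: [1.6, -0.8, -2.0]
gripper_width: 0.0459
```

>>> {"fn": "apply_moves", "kwargs": {"increments": [[-2.1,0,2.7,0],[-2.1,0,2.7,0],[-2.1,0,2.7,0],[-2.1,0,2.7,0],[-2.1,0,2.7,0],[-1,0,1.2,0],[0,0,0,0],[0,0,0,0]]}}

```text
t: 21.83
eef_pos: [0.527, 0.3428, 0.2033]
eef_rot: [0.7, -0.105, 0.104, -0.699]
ft_force: [-0.3, -0.6, -1.6]
gripper_width: 0.0455
```

>>> {"fn": "apply_moves", "kwargs": {"increments": [[0,1,0,0],[0,2,0,0],[0,2,0,0],[0,1,0,0],[0,0,0,0],[0,0,0,0],[0,0,0,0],[0,0,0,0]]}}

```text
t: 22.5
eef_pos: [0.5289, 0.3427, 0.1454]
eef_rot: [-0.699, 0.105, -0.106, 0.7]
ft_force: [0.7, -0.1, -2.3]
gripper_width: 0.0457
```

Run:
```python
from h import *
from workcell import bot
c=bot.capture("wrist");cv2.imwrite("pics/w7.png",c["img"][:,:,::-1])
b=bay((.539,.281),9.2,.062)
plan(bot,[("down",*b,.057,None)])
```

```text
t 22.55 grasp [0.5289 0.3429 0.0915] jaw 72.9 tooly [ 0.002  0.001 -1.   ] F [ 0.2 -0.7 -1.6] w 0.0457
down: turn -0.0  x 0.04 y(down) 3.45 z -0.06  j6~-42
```

View pics/w7.png

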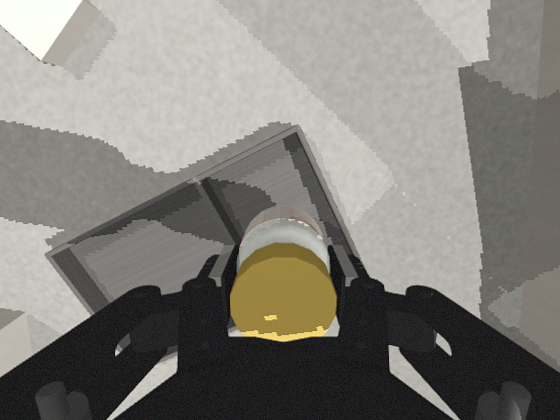

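The yellow-lidded jar hangs upright over the small grey bay at (283,225), clear of the divider and the end wall. Lowering and releasing.

>>> {"fn": "apply_moves", "kwargs": {"increments": [[0,0.7,0,0],[0,1,0,0],[0,1,0,0],[0,0.5,0,0],[0,0.2,0,0],[0,0.1,0,0],[0,0,0,0],[0,0,0,0]]}}

```text
t: 23.22
eef_pos: [0.5269, 0.3422, 0.1098]
eef_rot: [0.7, -0.106, 0.105, -0.699]
ft_force: [-5.8, -4.4, 10.6]
gripper_width: 0.0458
```

>>> {"fn": "apply_moves", "kwargs": {"increments": [[0,0,0,0],[0,0,0,0],[0,0,0,0],[0,0,0,0],[0,0,0,0],[0,0,0,0],[0,0,0,0],[0,0,0,0]], "hand": 6.5}}

```text
t: 23.88
eef_pos: [0.5277, 0.3425, 0.1088]
eef_rot: [0.699, -0.105, 0.105, -0.699]
ft_force: [-0.1, -0.7, -0.5]
gripper_width: 0.0653
```

>>> {"fn": "apply_moves", "kwargs": {"increments": [[0,-0.5,0,0],[0,-1,0,0],[0,-2,0,0],[0,-3,0,0],[0,-2,0,0],[0,-1,0,0],[0,-0.5,0,0],[0,0,0,0]]}}

```text
t: 24.55
eef_pos: [0.5283, 0.3429, 0.2106]
eef_rot: [-0.699, 0.105, -0.106, 0.7]
ft_force: [-0.6, 0.3, 0.1]
gripper_width: 0.0649
```

Run:
```python
from h import *
from workcell import bot
b=bay((.539,.281),9.2,.062)
c=bot.capture("wrist")
W=world(c)
q=W[(np.hypot(W[...,0]-b[0],W[...,1]-b[1])<.05)&(W[...,2]>.07)&(W[...,2]<.095)];print(len(q),box(q),np.median(q[:,2]))
plan(bot,[("foam",.569,.071,.12,66)])
```

```text
2642 c=(0.526,0.343) size=43x42 longyaw=-15.7deg 0.07963153984231713
t 24.60 grasp [0.5276 0.3425 0.1551] jaw 72.9 tooly [ 0.  0. -1.] F [0.  0.1 0.4] w 0.0651
foam: turn 6.9  x 14.82 y(down) 3.51 z -23.12  j6~-61
```

>>> {"fn": "apply_moves", "kwargs": {"increments": [[0,0,0,6.9],[1.2,0,-1.9,0],[2,0,-3.1,0],[2,0,-3.1,0],[2,0,-3.1,0],[2,0,-3.1,0],[2,0,-3.1,0],[2,0,-3.1,0]], "hand": 8}}

```text
t: 25.27
eef_pos: [0.5635, 0.0997, 0.2066]
eef_rot: [0.692, -0.148, 0.146, -0.691]
ft_force: [-0.1, -0.4, 0.1]
gripper_width: 0.0797
```

>>> {"fn": "apply_moves", "kwargs": {"increments": [[1.6,0,-2.6,0],[0,0,0,0],[0,1,0,0],[0,1,0,0],[0,0.7,0,0],[0,0,0,0],[0,0,0,0],[0,0,0,0]]}}

```text
t: 25.93
eef_pos: [0.5687, 0.0723, 0.1815]
eef_rot: [0.692, -0.147, 0.146, -0.692]
ft_force: [0.0, 0.0, 0.9]
gripper_width: 0.0798
```

Run:
```python
from h import *
from workcell import bot
c=bot.capture("wrist");cv2.imwrite("pics/w8.png",c["img"][:,:,::-1])
W=world(c)
q=W[(np.hypot(W[...,0]-.569,W[...,1]-.071)<.06)&(W[...,2]>.044)&(W[...,2]<.06)];print(len(q),box(q))
plan(bot,[("foam",.569,.071,.03,66)])
```

```text
7206 c=(0.568,0.073) size=80x50 longyaw=-23.2deg
t 25.98 grasp [0.569  0.0721 0.1281] jaw 66.0 tooly [ 0.  0. -1.] F [-0.5  0.9 -1.4] w 0.0795
foam: turn 0.0  x 0.05 y(down) 9.81 z -0.10  j6~-61
```

View pics/w8.png

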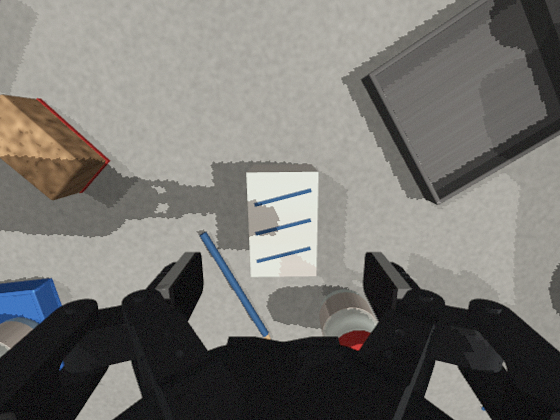

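The lined foam block sits at (283,225) between the fingers. The pencil at (205–265, 235–335) and the red jar at (345,320) are clear. Descending with a narrower opening.

>>> {"fn": "apply_moves", "kwargs": {"increments": [[0,1,0,-0.8],[0,2,0,0],[0,2,0,0],[0,2,0,0],[0,1.5,0,0],[0,0.9,0,0],[0,0.3,0,0],[0,0,0,0]], "hand": 7}}

```text
t: 26.65
eef_pos: [0.5684, 0.0713, 0.0841]
eef_rot: [0.693, -0.143, 0.142, -0.693]
ft_force: [0.4, 0.4, 0.4]
gripper_width: 0.0703
```

>>> {"fn": "apply_moves", "kwargs": {"increments": [[0,0,0,0],[0,0,0,0],[0,0,0,0],[0,0,0,0],[0,0,0,0],[0,0,0,0],[0,0,0,0],[0,0,0,0]], "hand": 4.2}}

```text
t: 27.32
eef_pos: [0.5699, 0.0714, 0.0862]
eef_rot: [-0.692, 0.142, -0.143, 0.693]
ft_force: [1.6, 0.1, 7.3]
gripper_width: 0.0496
```

>>> {"fn": "apply_moves", "kwargs": {"increments": [[0,0,0,0],[0,0,0,0],[0,-1,0,0],[0,-2,0,0],[0,-2,0,0],[0,-2,0,0],[0,-2,0,0],[0,-1,0,0]]}}

```text
t: 27.98
eef_pos: [0.5698, 0.0714, 0.1879]
eef_rot: [-0.692, 0.141, -0.144, 0.693]
ft_force: [1.6, -0.6, -0.0]
gripper_width: 0.0494
```

Run:
```python
from h import *
from workcell import bot
b=bay((.539,.281),9.2,-.038); print(b)
for p in (9.2,99.2): plan(bot,[("bay",*b,.13,p),("down",*b,.036,None)])
```

```text
(np.float64(0.5450754851322898), np.float64(0.24348882192722648))
t 27.98 grasp [0.57   0.0714 0.134 ] jaw 66.8 tooly [ 0.003  0.    -1.   ] F [ 1.6 -0.6 -0. ] w 0.0494
bay: turn 57.6  x -17.39 y(down) 0.40 z 0.29  j6~12
down: turn -0.0  x 0.00 y(down) 9.40 z 0.00  j6~12
t 27.98 grasp [0.57   0.0714 0.134 ] jaw 66.8 tooly [ 0.003  0.    -1.   ] F [ 1.6 -0.6 -0. ] w 0.0494
bay: turn -32.4  x 0.29 y(down) 0.40 z 17.39  j6~-78
down: turn -0.0  x 0.00 y(down) 9.40 z 0.00  j6~-78
```

>>> {"fn": "apply_moves", "kwargs": {"increments": [[0,0,0,-6.5],[0,0,0,-6.5],[0,0,0,-6.5],[0,0,0,-6.5],[0,0,0,-6.4],[0,0,1.8,0],[0.1,0,2.6,0],[0.1,0,2.8,0]]}}

```text
t: 28.65
eef_pos: [0.5588, 0.1425, 0.1845]
eef_rot: [0.705, 0.055, -0.056, -0.705]
ft_force: [-0.2, -0.0, -0.4]
gripper_width: 0.0495
```

>>> {"fn": "apply_moves", "kwargs": {"increments": [[0.1,0,2.8,0],[0,0,2.8,0],[0,0,2.6,0],[0,0,1.6,0],[0,0.4,0.4,0],[0,1.5,0,0],[0,1.5,0,0],[0,0,0,0]]}}

```text
t: 29.32
eef_pos: [0.5416, 0.2421, 0.1471]
eef_rot: [0.706, 0.054, -0.059, -0.704]
ft_force: [-1.7, 0.4, -0.4]
gripper_width: 0.0493
```

>>> {"fn": "apply_moves", "kwargs": {"increments": [[0,0.6,0,0],[0,0,0,0],[0,0,0,0],[0,0,0,0],[0,0,0,0],[0,0,0,0],[0,0,0,0],[0,0,0,0]]}}

```text
t: 29.98
eef_pos: [0.5443, 0.2436, 0.1452]
eef_rot: [-0.705, -0.057, 0.056, 0.705]
ft_force: [-0.1, 0.5, -0.1]
gripper_width: 0.0494
```

Run:
```python
from h import *
from workcell import bot
c=bot.capture("wrist");cv2.imwrite("pics/w9.png",c["img"][:,:,::-1])
b=bay((.539,.281),9.2,-.038)
plan(bot,[("down",*b,.0372,99.2)])
```

```text
t 30.03 grasp [0.5442 0.2436 0.0912] jaw 99.2 tooly [ 0.  0. -1.] F [-0.   0.3 -0.8] w 0.0500
down: turn -0.0  x 0.09 y(down) 5.40 z -0.03  j6~-78
```

View pics/w9.png

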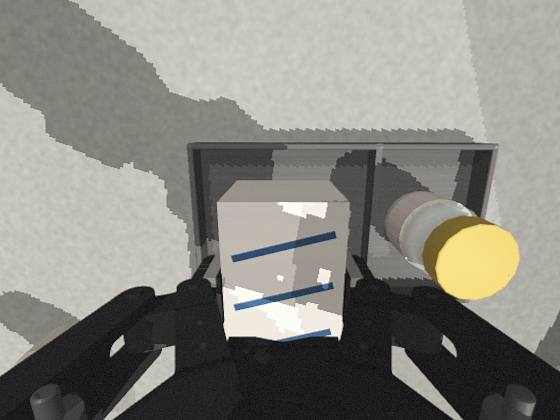

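The foam block hangs aligned over the large grey bay at (283,265), with the yellow jar upright in the small bay at (445,240). Lowering and releasing.

>>> {"fn": "apply_moves", "kwargs": {"increments": [[0.1,1,0,0],[0,1.3,0,0],[0,1.3,0,0],[0,0.9,0,0],[0,0.5,0,0],[0,0.3,0,0],[0,0.1,0,0],[0,0,0,0]]}}

```text
t: 30.7
eef_pos: [0.5451, 0.2437, 0.0906]
eef_rot: [0.705, 0.056, -0.057, -0.705]
ft_force: [-0.8, 0.1, 0.2]
gripper_width: 0.0498
```

>>> {"fn": "apply_moves", "kwargs": {"increments": [[0,0,0,0],[0,0,0,0],[0,0,0,0],[0,0,0,0],[0,0,0,0],[0,0,0,0],[0,0,0,0],[0,0,0,0]], "hand": 6.3}}

```text
t: 31.37
eef_pos: [0.545, 0.2437, 0.0909]
eef_rot: [0.705, 0.057, -0.057, -0.705]
ft_force: [-0.7, -0.3, 0.4]
gripper_width: 0.063
```

>>> {"fn": "apply_moves", "kwargs": {"increments": [[0,-0.5,0,0],[0,-1,0,0],[0,-2,0,0],[0,-3,0,0],[0,-3,0,0],[0,-2,0,0],[0,-1,0,0],[0,0,0,0]]}}

```text
t: 32.03
eef_pos: [0.5469, 0.2445, 0.2201]
eef_rot: [-0.704, -0.059, 0.054, 0.706]
ft_force: [1.6, 0.3, 1.1]
gripper_width: 0.0629
```

Run:
```python
from h import *
from workcell import bot
b=bay((.539,.281),9.2,-.038)
c=bot.capture("wrist");W=world(c)
q=W[(np.hypot(W[...,0]-b[0],W[...,1]-b[1])<.055)&(W[...,2]>.046)&(W[...,2]<.066)];print(b,len(q),box(q),np.median(q[:,2]))
plan(bot,[("cork",.444,-.078,.12,110)])
```

```text
(np.float64(0.5450754851322898), np.float64(0.24348882192722648)) 5510 c=(0.544,0.244) size=80x50 longyaw=9.0deg 0.05474490627739999
t 32.08 grasp [0.546  0.2441 0.1638] jaw 99.2 tooly [ 0.003  0.001 -1.   ] F [-0.1  0.1  0.5] w 0.0631
cork: turn -10.8  x -20.60 y(down) 4.38 z -26.77  j6~-122
```

>>> {"fn": "apply_moves", "kwargs": {"increments": [[0,0,0,-5.4],[0,0,0,-5.4],[-1.3,0,-1.7,0],[-2,0,-2.6,0],[-2,0,-2.6,0],[-2,0,-2.6,0],[-2,0,-2.6,0],[-2,0,-2.6,0]], "hand": 7}}

```text
t: 32.75
eef_pos: [0.4869, 0.0656, 0.2134]
eef_rot: [-0.696, -0.121, 0.124, 0.696]
ft_force: [0.6, 0.4, 0.8]
gripper_width: 0.0698
```

>>> {"fn": "apply_moves", "kwargs": {"increments": [[-2,0,-2.6,0],[-2,0,-2.6,0],[-2,0,-2.6,0],[-2,0,-2.6,0],[-1.3,0,-1.7,0],[0,1,0,0],[0,1.5,0,0],[0,1,0,0]]}}

```text
t: 33.42
eef_pos: [0.4414, -0.0783, 0.178]
eef_rot: [-0.696, -0.121, 0.123, 0.697]
ft_force: [-0.5, 0.1, -0.1]
gripper_width: 0.07
```

>>> {"fn": "apply_moves", "kwargs": {"increments": [[0,0,0,0],[0,0,0,0],[0,0,0,0],[0,0,0,0],[0,0,0,0],[0,0,0,0],[0,0,0,0],[0,0,0,0]]}}

```text
t: 34.08
eef_pos: [0.4432, -0.0785, 0.1812]
eef_rot: [0.696, 0.123, -0.122, -0.696]
ft_force: [-0.1, 0.5, 0.5]
gripper_width: 0.0698
```

Run:
```python
from h import *
from workcell import bot
c=bot.capture("wrist");cv2.imwrite("pics/w10.png",c["img"][:,:,::-1])
W=world(c)
q=W[(np.hypot(W[...,0]-.444,W[...,1]+.078)<.06)&(W[...,2]>.03)&(W[...,2]<.046)];print(len(q),box(q))
plan(bot,[("cork",.444,-.078,.022,110)])
```

```text
4422 c=(0.443,-0.076) size=70x40 longyaw=20.4deg
t 34.13 grasp [ 0.4432 -0.0786  0.1273] jaw 110.0 tooly [ 0.001 -0.    -1.   ] F [-0.8  0.2 -0.5] w 0.0698
cork: turn -0.0  x 0.10 y(down) 10.53 z 0.02  j6~-123
```

View pics/w10.png

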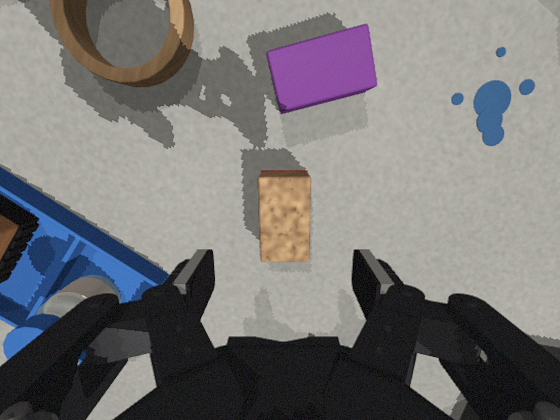

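The cork block is at (285,218), centred between the fingers with nothing in the way. Descending to grip it.

>>> {"fn": "apply_moves", "kwargs": {"increments": [[0.1,1,0.2,-0.4],[0,2,0,0],[0,2,0,0],[0,2,0,0],[0,1.8,0,0],[0,1,0,0],[0,0.5,0,0],[0,0,0,0]]}}

```text
t: 34.8
eef_pos: [0.4423, -0.0761, 0.0766]
eef_rot: [-0.696, -0.124, 0.126, 0.696]
ft_force: [-0.5, 0.5, 0.8]
gripper_width: 0.0697
```

>>> {"fn": "apply_moves", "kwargs": {"increments": [[0,0,0,0],[0,0,0,0],[0,0,0,0],[0,0,0,0],[0,0,0,0],[0,0,0,0],[0,0,0,0],[0,0,0,0]], "hand": 3.2}}

```text
t: 35.47
eef_pos: [0.4444, -0.0766, 0.0791]
eef_rot: [0.696, 0.126, -0.124, -0.696]
ft_force: [0.0, 0.4, 6.9]
gripper_width: 0.0397
```

>>> {"fn": "apply_moves", "kwargs": {"increments": [[0,0,0,0],[0,0,0,0],[0,-1,0,0],[0,-2,0,0],[0,-3,0,0],[0,-3,0,0],[0,-2,0,0],[0,-1,0,0]]}}

```text
t: 36.13
eef_pos: [0.4446, -0.0766, 0.2015]
eef_rot: [0.697, 0.127, -0.123, -0.695]
ft_force: [0.7, 0.6, 0.2]
gripper_width: 0.0393
```

Run:
```python
from h import *
from workcell import bot
plan(bot,[("over",.5445,.244,.14,99.1),("down",.5445,.244,.08,99.1)])
```

```text
t 36.13 grasp [ 0.4448 -0.0767  0.1476] jaw 110.4 tooly [ 0.005 -0.001 -1.   ] F [0.7 0.6 0.2] w 0.0393
over: turn 11.3  x 14.91 y(down) 0.76 z 30.09  j6~-78
down: turn -0.0  x 0.00 y(down) 6.00 z 0.00  j6~-78
```

>>> {"fn": "apply_moves", "kwargs": {"increments": [[0,0,0,5.7],[0,0,0,5.6],[0.9,0,1.8,0],[1.3,0,2.6,0],[1.4,0,2.8,0],[1.4,0,2.8,0],[1.4,0,2.8,0],[1.4,0,2.8,0]]}}

```text
t: 36.8
eef_pos: [0.495, 0.0913, 0.1971]
eef_rot: [0.705, 0.055, -0.057, -0.705]
ft_force: [1.3, -0.2, -1.1]
gripper_width: 0.0399
```

>>> {"fn": "apply_moves", "kwargs": {"increments": [[1.4,0,2.8,0],[1.4,0,2.8,0],[1.4,0,2.8,0],[1.4,0,2.8,0],[1.1,0,2.3,0],[0.4,0,1,0],[0,0,0,0],[0,0,0,0]]}}

```text
t: 37.47
eef_pos: [0.5421, 0.2441, 0.1969]
eef_rot: [0.705, 0.056, -0.057, -0.704]
ft_force: [0.3, -1.1, -0.1]
gripper_width: 0.0394
```

>>> {"fn": "apply_moves", "kwargs": {"increments": [[0,1,0,0],[0,1.5,0,0],[0,1,0,0],[0,0,0,0],[0,0,0,0],[0,0,0,0],[0,0,0,0],[0,0,0,0]]}}

```text
t: 38.13
eef_pos: [0.5435, 0.2445, 0.1638]
eef_rot: [-0.705, -0.056, 0.055, 0.705]
ft_force: [-0.5, -0.7, -0.6]
gripper_width: 0.0393
```

Run:
```python
from h import *
from workcell import bot
c=bot.capture("wrist");cv2.imwrite("pics/w11.png",c["img"][:,:,::-1])
plan(bot,[("down",.5445,.244,.0805,99.1)])
```

```text
t 38.18 grasp [0.5435 0.2445 0.1099] jaw 99.1 tooly [ 0.001  0.001 -1.   ] F [ 0.5 -0.1 -0.1] w 0.0397
down: turn -0.0  x 0.09 y(down) 2.94 z -0.07  j6~-77
```

View pics/w11.png

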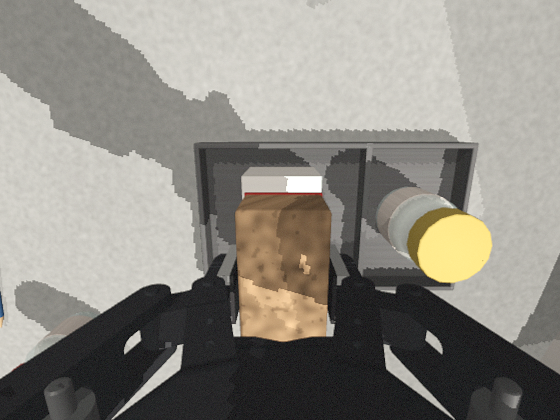

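The cork block hangs level over the foam block at (283,250). Lowering it the last 3 cm and releasing.

>>> {"fn": "apply_moves", "kwargs": {"increments": [[0.2,0.5,-0.1,0],[0,0.7,0,0],[0,0.7,0,0],[0,0.5,0,0],[0,0.3,0,0],[0,0.2,0,0],[0,0.1,0,0],[0,0,0,0]]}}

```text
t: 38.85
eef_pos: [0.5451, 0.2438, 0.1332]
eef_rot: [0.705, 0.056, -0.056, -0.705]
ft_force: [-2.3, -0.8, 3.8]
gripper_width: 0.0393
```

>>> {"fn": "apply_moves", "kwargs": {"increments": [[0,0,0,0],[0,0,0,0],[0,0,0,0],[0,0,0,0],[0,0,0,0],[0,0,0,0],[0,0,0,0],[0,0,0,0]]}}

```text
t: 39.52
eef_pos: [0.5452, 0.2438, 0.1332]
eef_rot: [-0.705, -0.056, 0.056, 0.705]
ft_force: [-1.7, -0.4, 5.1]
gripper_width: 0.0395
```

>>> {"fn": "apply_moves", "kwargs": {"increments": [[0,0,0,0],[0,0,0,0],[0,0,0,0],[0,0,0,0],[0,0,0,0],[0,0,0,0],[0,0,0,0],[0,0,0,0]], "hand": 6.3}}

```text
t: 40.18
eef_pos: [0.5451, 0.2437, 0.1329]
eef_rot: [-0.705, -0.056, 0.056, 0.705]
ft_force: [1.0, -0.0, 0.5]
gripper_width: 0.063
```

>>> {"fn": "apply_moves", "kwargs": {"increments": [[0,-0.5,0,0],[0,-1,0,0],[0,-2,0,0],[0,-3,0,0],[0,-3,0,0],[0,-2,0,0],[0,-1,0,0],[0,0,0,0]]}}

```text
t: 40.85
eef_pos: [0.5468, 0.2444, 0.2623]
eef_rot: [-0.704, -0.058, 0.053, 0.706]
ft_force: [1.1, 0.5, 1.1]
gripper_width: 0.0629
```

>>> {"fn": "apply_moves", "kwargs": {"increments": [[0,0,-2,0],[0,0,-3,0],[0,0,-3,0],[0,0,-3,0],[0,0,-3,0],[0,0,-3,0],[0,0,-2,0],[0,0,0,0]]}}

```text
t: 41.52
eef_pos: [0.5745, 0.0525, 0.2559]
eef_rot: [0.706, 0.054, -0.056, -0.704]
ft_force: [-0.2, -0.3, -0.7]
gripper_width: 0.0628
```

Run:
```python
from h import *
from workcell import bot
c=bot.capture("top");cv2.imwrite("pics/t9.png",c["img"][:,:,::-1]);W=world(c)
def chk(n,x,y,r,lo,hi):
    q=W[(np.hypot(W[...,0]-x,W[...,1]-y)<r)&(W[...,2]>lo)&(W[...,2]<hi)];print(n,len(q),box(q) if len(q)>4 else "",np.percentile(q[:,2],[50,95]) if len(q) else "")
chk("cork",.5445,.244,.055,.08,.12);chk("foam",.5445,.244,.055,.045,.12)
chk("yj",.529,.342,.045,.065,.1);chk("bj",.585,-.215,.045,.065,.1);chk("brush",.556,-.310,.055,.04,.08);chk("red",.685,.083,.045,.065,.1)
s=bot.get_state();print(s["t"],s["eef_pos"],s["ft_force"])
cv2.imwrite("pics/s9.png",bot.capture("scene")["img"][:,:,::-1])
```

```text
cork 340 c=(0.545,0.243) size=70x40 longyaw=8.7deg [0.09086369 0.09391847]
foam 391 c=(0.545,0.243) size=82x43 longyaw=5.5deg [0.09053692 0.09387401]
yj 211 c=(0.527,0.340) size=42x41 longyaw=-89.3deg [0.07954071 0.082684  ]
bj 202 c=(0.583,-0.216) size=42x41 longyaw=33.6deg [0.07982162 0.08290564]
brush 462 c=(0.555,-0.311) size=81x45 longyaw=-17.7deg [0.0528018 0.060748 ]
red 0  
41.5667 [0.57425213 0.05425259 0.25597086] [-0.20549627  0.0531402  -0.01642015]
```

View pics/s9.png

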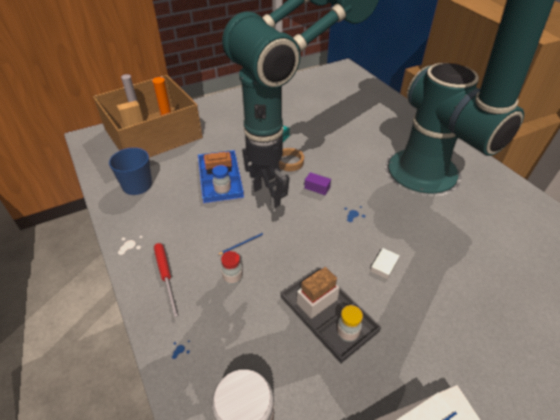

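Both kits look complete. The blue tray at (220,178) holds the brush and blue jar. The grey tray at (330,312) holds the foam with the cork on top, and the yellow jar. The red jar at (231,266) hasn't moved from its starting spot in this view, and the arm is clear of everything. Handing in.

```bash
python3 -c "
from workcell import bot
print(bot.finish_job())"
```

```text
the job is handed in; nothing more can be done
None
```

Both kits are made up as asked and handed in at about 42 s, placed in this order: blue jar, dust brush, yellow jar, foam block, then the cork block on top of it.

**Last checks:**
- **Placement:** from the top camera, both jars are within about 3 mm of their bay centres, and the brush within about 2 mm. The foam measured within about 2 mm of its bay centre when I set it down. Heights show everything upright and resting on the tray floors.
- **Cork on foam:** the cork reads (0.545, 0.243) and the foam had read (0.544, 0.244), so it is centred to about 1 mm, with matching yaw.
- **Forces:** no wrist reading at the end of a call passed about 13 N. The highest was when setting down the yellow jar. The gripper was open and clear at the end.
- **Red jar, only partly checked:** the arm hid it from the top camera in the final check. I confirmed it by eye in the scene view, where it stands at its starting spot.

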